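Start a spin on the bench centrifuge

ROBOT

A 6-joint arm with a two-finger parallel gripper is mounted at the origin on a cart in front of the work surface, level with it; the furniture and walls round the work are solid. World frame = base frame: x ahead of the robot, y to its left, z up, the work surface at z = 0. Lengths are in m, angles in degrees, forces in N, time in s.
With the tool pointing down it reaches from about 0.4 to 0.825 m from the base axis. Payload 7 kg.
Tool frame: the origin (TCP) lies between the finger pads; the fingertips stand 19 mm ahead of it and the grasp point (between the pads) is the TCP; z points along the fingers, y is the line along which they close (so a half turn about z gives the same grasp; the last joint's range is limited). The gripper opens to 88 mm and grips with 3 to 60 N. Pads are 19 mm wide; open, the fingers measure 130 mm over their backs; the gripper's body (78 mm by 193 mm) begins 47 mm behind the grasp point.
Start: joints at [79.532, 20.546, 0.682, 0, -70.136, -16.507], TCP at [0.306, 0.602, 0.246] pointing down, gripper open.
Joint ranges: [-176.03, 176.03], [-82.01, 121.73], [-58.28, 71.71], [-173.87, 95.51], [-174.79, -0.11], [-173.66, 173.66]. Speed limits (degrees/s): [136.94, 136.94, 172.46, 180, 180, 180].

INTERFACE

Orientations are given as [roll, pitch, yaw] about the fixed x, y, z axes, in that order (R = Rz(yaw) Ry(pitch) Rx(roll)).
In Python, from plant import get_obs, snapshot, close_job, spot_in, spot_point gives the robot as it stands.
- The arm moves only by the tool play_rows, never from a script. Its argument "plan" is a list of rows, each a list of 6 numbers: the shift along the tool's x, y, z in cm, then the turn, a rotation vector about the tool's x, y, z in degrees. A call has 1 to 20 rows; each row shifts and turns the commanded pose from where the row before left it, along the tool's axes as they then stand; what a row does not reach is not made up. A row lasts 1/12 s, in which the tool goes at most 41.7 mm and 7.16 degrees, less where a joint would pass 70% of its speed; a pose out of reach is approached as far as the arm can. A call is refused whole if a number of a shift passes 4.17 or a number of a turn 7.16, either way. A call with a gripper value outside its range is refused whole. "grip" is the finger opening in cm, from 0 to 8.76, set as the call begins (left out, the last holds). The fingers move at their own pace and stop on an object; the grip force is fixed at half the most. Time passes only in rows, so rows that do not move let the fingers close. It gives the time, the measured TCP pose, the force, the opening and the grip force at its end, in the units of the state.
- get_obs(): the state, without advancing time (a new reading comes with each control period).
- snapshot(name): name is "scene" or "top" or "wrist"; returns a dict with "frame" (400x640x3 uint8, red, green, blue), "fx", "fy", "cx", "cy" (pixels), "position" and "attitude" of the camera in the world. Camera axes: x right, y down, z forward; pixel columns grow to the right and rows downward; lengths in m; the calibration is good to about 2 mm. The wrist camera is an equidistant fisheye: a pixel r from the principal point sees the ray r / f radians off the axis. A picture is of the moment at which its call begins. There is no depth.
- close_job(): hands the job in; it is judged then, once.
Trained networks look in the newest picture that a camera, given by its name, has taken for a name from the list of things; names that differ only in an ending like _2 or _b are one class to them, and where a whole thing is asked for, a point or a joint stands for the part that bears it (a point fixed in the world has none). Each returns a list of dicts, best first, with "score" (0 to 1); they miss things now and then, are a little off and sometimes report something else, mostly with a low value. They report only what shows in the picture. A call takes as long as a camera call.
- spot_in(camera, thing): "position" ([x, y, z] in m, in world coordinates, good to about 4 mm: the middle of the surface that is visible of it).
- spot_point(camera, thing): "position" ([x, y, z] in m, in world coordinates, good to about 4 mm: a listed point, or the origin of a listed thing).
The state is a dict: "clock": time; "joint_pos": joint angles; "qvel": joint speeds; "tau": joint torques, N m; "tool_pos": TCP position; "orientation": TCP orientation; "force": force on the tool from outside, world axes, zero at the start; "moment": the same for the moment, N m; "opening": finger opening in m; "gripper_force": force on a finger pad.
Only numpy, scipy, OpenCV 4.12 (cv2) and the standard library are available. Lean on these libraries where they do the work, as an engineer would, in place of code of your own. Each camera call takes 0.05 s, during which the arm holds its last target. There are 200 camera calls.

TASK

The blood tubes are loaded, so start the bench centrifuge with closed fingertips (nothing here needs gripping): first switch its mains on at the black rocker by pressing down the end that stands up, then push the open lid all the way down until its catch holds it shut, and only then press the round start key right in and let it spring back. Do not press the square stop key, and leave the vials, dropper bottle, syringe and other loose things round the machine where they are.

Things in the scene. Friction and masses are not known exactly. Their poses are not given: they have to be found in the camera images.
- centrifuge: Fixed bench centrifuge: white drum, 228 mm across, 108 mm high, with a console 216 mm wide in front. Origin under the drum's centre; x from console to back, y to the left, z up. The console begins at x = -232 mm; its panel slopes up 0.40 rad, from 50 mm height there to 95 mm at x = -125. At x = -190 are, left to right, rocker (y = 68 mm), start key (0), stop key (-68); panel height there 68 mm.
- lid (a joint): Angle of the round lid, rad: 0 shut, growing as its front rises; at most 0.95, starts at 0.35 to 0.75. Hinge axis along the machine's y, at x = 118 mm, z = 112 mm of its frame. The lid stays open where it is left; if pushed nearly shut but not caught it rises to about 0.2. About 2 N at its front swings it; the catch needs about 4 to 5 N there in the last 0.05 rad, then holds it under 0.02.
- lid_front (a point): Point on the lid's upper face at its middle, near the front edge, 205 mm from the hinge axis and 16.5 mm above it when shut: where to push. Moves with the lid; its x axis points to the hinge, z out of the upper face. The lid is a pale disc 232 mm across and 18 mm thick; a finger tab at its front reaches 243 mm from the hinge axis. Shut, this point is 128 mm above the worktop.
- rocker (a joint): Angle of the mains rocker, rad: 0 off (its end nearest the robot stands up), 0.42 on (that end is down). It snaps over past the middle and stays; pressing its end over takes about 5 N.
- rocker_near_end (a point): Point on top of the rocker's end that stands up when off (12 mm from the pivot, the end towards the console's front). The rocker is black, 21 mm wide and 35 mm long along the slope; this point goes down 5 mm from off to on.
- start_key (a joint): Travel of the start key, m: 0 up, 0.005 fully in; springs back. It moves square to the sloping panel; 1.5 N starts it, 4 N takes it fully in.
- start_key_top (a point): Centre of the top of the round start key, 27 mm across, standing 8 mm proud of the panel, marked with a small triangle. Its z axis is square to the panel, outwards.
- stop_key (a joint): Travel of the stop key, m: 0 up, 0.005 fully in; springs back. Not to be pressed.
- stop_key_top (a point): Centre of the top of the square stop key, 25 mm wide, 8 mm proud of the panel, marked with a small square.
- vial_pink: Bystander: injection vial with a pink cap, 25 mm across, 52 mm tall, standing beside the centrifuge; origin under its middle.
- vial_brown: Bystander: brown injection vial with a blue cap, 32 mm across, 62 mm tall, standing beside the centrifuge; origin under its middle.
- drops: Bystander: white dropper bottle, 43 mm across, 98 mm tall, standing beside the centrifuge; origin under its middle.
- syringe: Bystander: capped syringe, 159 mm long, 17 mm high, lying left of the machine; origin under its middle.
- needle_cap: Bystander: pink needle sheath, 40 mm long, 12 mm thick, lying left of the console; origin under its middle.
- pen: Bystander: white pen, 145 mm long, 9 mm thick, lying right of the console; origin under its middle.

How it is judged (in metres and radians):
On the way, in this order (a step that is already met when the one before it is completed fails the run):
1. the mains rocker is switched on while the lid is still open (value of joint rocker above 0.36 rad and value of joint lid above 0.1 rad), for 0.1 s.
2. the lid is pushed down into its catch (value of joint rocker above 0.36 rad and value of joint lid below 0.02 rad), for 0.2 s.
3. the start key is pressed in, with the mains on and the lid shut (all of step 2 and value of joint start_key above 0.0035 m), for 0.05 s.
At the end, for the whole second after the job is handed in: The rocker stays on (over 0.36 rad), the lid stays caught shut by itself (under 0.02 rad, still), and the start and stop keys are up (under 1 mm) (all of step 2 and value of joint each of start_key, stop_key below 0.001 m and velocity of joint lid below 0.05 rad/s); the robot touches nothing.
It fails at once if the start key is pressed before the mains is on and the lid shut (value of joint start_key above 0.002 m and (value of joint rocker below 0.2 rad or value of joint lid above 0.03 rad)).
It fails at once if the stop key is pressed (value of joint stop_key above 0.002 m).
It fails at once if a loose thing is lifted, carried, knocked over or pushed more than 30 mm (distance of any of vial_pink, vial_brown, drops, syringe, needle_cap, pen from where it was at the start of the episode above 0.03 m or angle between any of vial_pink, vial_brown, drops's own z axis and vertical above 0.6 rad).
It also fails if it takes over 45 s, if anything falls off the work surface, if the arm or the gripper's body presses on something with over 40 N, if the wrist force passes 120 N, or if a joint passes its speed limit or range.

## Working session

There is one attempt and no reset: what is moved stays moved. The work goes in short steps, Python scripts to look and compute and a tool call to move; the robot and the scene stay as the last step left them, time stands still between calls to the robot, and variables do not carry over. Pictures are saved under pics/ and viewed, at most 10 in all, crops included, and the job is handed in when it is done.

Besides the shell and the picture viewer there is one more tool, called as name(argument=value, ...) on one line, values as JSON. play_rows: Moves the arm, as the interface text tells. Its arguments: {"type":"object","properties":{"plan":{"type":"array","items":{"type":"array","items":{"type":"number"}}},"grip":{"type":"number"}},"required":["plan"]}

```bash
mkdir -p pics; cat > look.py <<'E'
from plant import *
import cv2, numpy as np
def save(c,n):
    s=snapshot(c); cv2.imwrite(f'pics/{n}.png',s['frame'][...,::-1]); return s
E
python3 - <<'E'
from look import *
o=get_obs(); print(o)
for c in ['scene','top']:
    s=save(c,c+'0'); print(c,s['position'],s['attitude'],s['fx'])
    for t in ['centrifuge','lid_front','rocker_near_end','start_key_top','stop_key_top','vial_pink','vial_brown','drops','syringe','needle_cap','pen']:
        print(t,[(np.round(d['position'],4).tolist(),round(d['score'],2)) for d in spot_point(c,t)[:2]])
a=cv2.imread('pics/scene0.png');b=cv2.imread('pics/top0.png')
cv2.imwrite('pics/both.png',cv2.resize(np.vstack([a,b]),(480,600)))
E
```

```text
{'clock': 0.0, 'joint_pos': array([ 7.95336779e+01,  2.05927373e+01,  6.30085013e-01, -2.09889072e-02,
       -7.01356837e+01, -1.65057578e+01]), 'qvel': array([ 0.08769794, -0.07236   , -0.12587317, -0.08823518, -0.06089635,
       -0.07235389]), 'tau': array([ 1.77774906e-03, -5.82714343e+01,  2.93049037e+01,  6.99712291e+00,
        6.75340460e-03, -1.81191276e-04]), 'tool_pos': array([0.30596529, 0.60112177, 0.24457722]), 'orientation': array([ 1.79900110e+02, -9.02388850e-03, -2.69792208e+01]), 'force': array([-0.48388169, -0.26734942, -0.32362459]), 'moment': array([ 0.0029851 , -0.01393331, -0.00706061]), 'gripper_force': 0.0, 'opening': 0.08789696193483036}
scene [ 0.13701946 -0.6642246   0.65132644] [-121.46624908   -1.14444217  -30.70503887] 444.1295731901768
centrifuge [([0.6467, -0.0225, -0.0028], 0.92)]
lid_front [([0.592, -0.0226, 0.2376], 0.57)]
rocker_near_end [([0.4398, 0.0441, 0.0786], 0.45), ([0.4549, -0.0947, 0.0704], 0.22)]
start_key_top []
stop_key_top [([0.4589, -0.0965, 0.0712], 0.58)]
vial_pink [([0.6148, -0.2092, -0.0014], 0.87)]
vial_brown [([0.5599, 0.1723
[... 166 characters left out ...]
.56)]
needle_cap [([0.4403, 0.2113, -0.0025], 0.56)]
pen [([0.5064, -0.1738, -0.0016], 0.59)]
top [0.52619171 0.0786271  1.39231061] [-175.93700421    0.21355659  -91.65175606] 478.73712355712837
centrifuge []
lid_front [([0.5939, -0.0197, 0.237], 0.66), ([0.6167, -0.2092, 0.0003], 0.66)]
rocker_near_end [([0.4373, 0.041, 0.0772], 0.5)]
start_key_top [([0.4438, -0.0249, 0.0767], 0.52)]
stop_key_top [([0.4523, -0.0982, 0.0776], 0.54)]
vial_pink [([0.6172, -0.2092, -0.0007], 0.66)]
vial_brown [([0.56, 0.1757, 0.0011], 0.4)]
drops [([0.4781, 0.1269, 0.0013], 0.54)]
syringe [([0.5299, 0.2705, -0.0012], 0.55)]
needle_cap [([0.4387, 0.2089, -0.0006], 0.51)]
pen [([0.5052, -0.1756, -0.0001], 0.63)]
```

View pics/both.png

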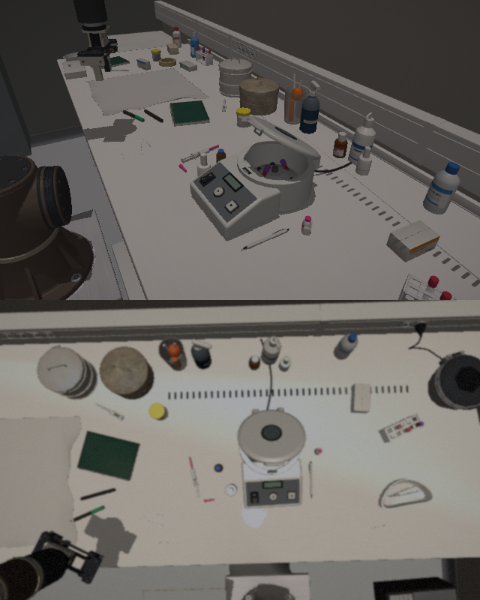

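The picture shows the centrifuge facing the robot with its lid half open. The dropper bottle sits left of the console, the vials sit at the sides, and the gripper is at far left. Next I'll zoom in on the console and fit the pose.

```bash
cat > fit.py <<'E'
import numpy as np
from scipy.optimize import least_squares
c,s=np.cos(.4),np.sin(.4)
def P(n,lid=0.5):
    if n=='lid_front':
        r,h=-.205,.0165
        return np.array([.118+r*np.cos(lid)+h*np.sin(lid),0,.112-r*np.sin(lid)+h*np.cos(lid)])
    k=np.array([-s,0,c])*.008
    return {'start_key_top':np.array([-.19,0,.068])+k,'stop_key_top':np.array([-.19,-.068,.068])+k,
     'rocker_near_end':np.array([-.19,.068,.068])+np.array([-c,0,-s])*.012+np.array([-s,0,c])*.010,'centrifuge':np.zeros(3)}[n]
def W(p,m): 
    C,S=np.cos(m[2]),np.sin(m[2]); x,y,z=p
    return np.array([m[0]+C*x-S*y,m[1]+S*x+C*y,z])
def fit(obs):
    f=lambda m:np.concatenate([(W(P(n,m[3]),m)-q)/4e-3 for n,q in obs])
    r=least_squares(f,[.645,-.02,0,.5],loss='soft_l1'); return r.x,r
E
python3 - <<'E'
from fit import *
import cv2
obs=[('centrifuge',[.6467,-.0225,0]),('lid_front',[.592,-.0226,.2376]),('lid_front',[.5939,-.0197,.237]),('rocker_near_end',[.4398,.0441,.0786]),('rocker_near_end',[.4373,.041,.0772]),('start_key_top',[.4438,-.0249,.0767]),('stop_key_top',[.4589,-.0965,.0712]),('stop_key_top',[.4523,-.0982,.0776])]
m,r=fit(obs);print(m);print((r.fun.reshape(-1,3)*4).round(1))
for n in ['start_key_top','stop_key_top','rocker_near_end','lid_front']: print(n,W(P(n,m[3]),m).round(4))
a=cv2.imread('pics/scene0.png')[200:330,240:430];b=cv2.imread('pics/top0.png')[130:290,300:420]
cv2.imwrite('pics/crop.png',np.hstack([cv2.resize(a,(438,300),interpolation=2),cv2.resize(b,(225,300),interpolation=2)]))
E
```

```text
[ 0.64352047 -0.02100481  0.02881206  0.56083968]
[[-3.2  1.5  0. ]
 [ 4.7  0.2 -2.6]
 [ 2.8 -2.7 -2. ]
 [-3.1 -3.  -6.1]
 [-0.6  0.1 -4.7]
 [ 6.7 -1.7 -1.3]
 [-6.5  2.   4.2]
 [ 0.1  3.7 -2.2]]
start_key_top [ 0.4505 -0.0266  0.0754]
stop_key_top [ 0.4524 -0.0945  0.0754]
rocker_near_end [0.4367 0.0411 0.0725]
lid_front [ 0.5967 -0.0224  0.235 ]
```

View pics/crop.png

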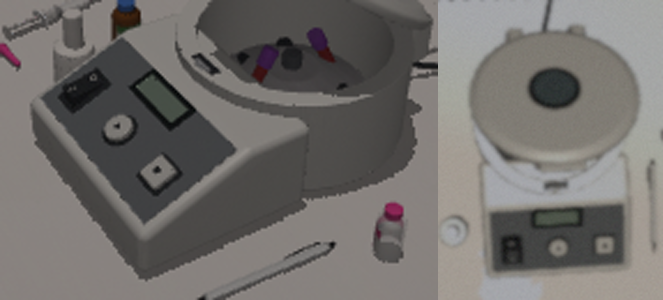

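The fit puts the machine at (0.6435, -0.021) with yaw 0.029 and the lid at about 0.56. The close-up confirms the rocker at left, the start key in the middle and the stop key at right. I'll close the fingers and move above the rocker.

play_rows(plan=[[0,0,0,0,0,-6.75],[0,0,0,0,0,-6.75],[0,0,0,0,0,-6.75],[0,0,0,0,0,-6.75],[0.8,3.5,0,0,0,0],[0.8,3.5,0,0,0,0],[0.8,3.5,0,0,0,0],[0.8,3.5,0,0,0,0],[0.8,3.5,0,0,0,0],[0.8,3.5,0,0,0,0],[0.8,3.5,0,0,0,0],[0.8,3.5,0,0,0,0],[0.8,3.5,0,0,0,0],[0.8,3.5,0,0,0,0],[0.8,3.5,0,0,0,0],[0.8,3.5,0,0,0,0],[0.8,3.5,0,0,0,0],[0.8,3.5,0,0,0,0],[0.8,3.5,0,0,0,0],[0.8,3.5,0,0,0,0]], grip=0)

```text
clock: 2.87
tool_pos: [0.4344, 0.0399, 0.2461]
orientation: [-180.0, -0.1, 0.1]
force: [1.8, 0.0, -0.1]
opening: 0.0004
gripper_force: 0.0
```

```bash
python3 - <<'E'
from look import *
from fit import *
o=get_obs(); print(o['tool_pos'],o['orientation'],o['joint_pos'],o['opening'],o['force'])
obs=[('centrifuge',[.6467,-.0225,0]),('lid_front',[.592,-.0226,.2376]),('lid_front',[.5939,-.0197,.237]),('rocker_near_end',[.4398,.0441,.0786]),('rocker_near_end',[.4373,.041,.0772]),('start_key_top',[.4438,-.0249,.0767]),('stop_key_top',[.4589,-.0965,.0712]),('stop_key_top',[.4523,-.0982,.0776])]
for c in ['wrist','scene','top']:
    for k in range(3):
        s=save(c,f'{c}1{k}')
        for t in ['centrifuge','lid_front','rocker_near_end','start_key_top','stop_key_top']:
            for d in spot_point(c,t)[:1]:
                if d['score']>.4: obs.append((t,d['position'])); print(c,t,np.round(d['position'],4),round(d['score'],2))
m,r=fit(obs);print(m)
for n in ['start_key_top','stop_key_top','rocker_near_end','lid_front']: print(n,W(P(n,m[3]),m).round(4))
E
```

```text
[0.43444326 0.039899   0.2460961 ] [-1.79962008e+02 -6.98411467e-02  5.07194057e-02] [ 3.13313239e+01 -2.80757880e+00 -2.76206288e+01  4.18315153e-03
 -6.51075350e+01  5.87176606e+01] 0.0004032855049537924 [ 1.76054879  0.02800676 -0.13590584]
wrist centrifuge [ 6.414e-01 -1.900e-02 -3.000e-04] 0.77
wrist rocker_near_end [0.4391 0.0433 0.0763] 0.69
wrist start_key_top [ 0.4492 -0.025   0.0733] 0.81
wrist stop_key_top [ 0.4526 -0.095   0.0776] 0.84
wrist centrifuge [ 6.419e-01 -1.820e-02 -5.000e-04] 0.85
wrist lid_front [0.4378 0.043  0.0791] 0.71
wrist rocker_near_end [0.4391 0.0411 0.0738] 0.63
wrist start_key_top [ 0.4479 -0.0313  0.0725] 0.69
wrist stop_key_top [ 0.4512 -0.0943  0.0773] 0.79
wrist centrifuge [ 6.415e-01 -2.230e-02 -2.000e-04] 0.71
wrist rocker_near_end [0.4396 0.0411 0.076 ] 0.9
wrist start_key_top [ 0.4484 -0.0285  0.0779] 0.77
wrist stop_key_top [ 0.4541 -0.094   0.074 ] 0.8
scene lid_front [ 0.5925 -0.0202  0.2392] 0.57
scene rocker_near_end [ 0.5059 -0.176  -0.0035] 0.51
scene start_key_top [ 0.4461 -0.0242  0.0773] 0.41
scene stop_key_top [ 0.455  -0.0955  0.
[... 296 characters left out ...]
4 -0.0207  0.238 ] 0.9
scene rocker_near_end [0.4358 0.0415 0.0757] 0.65
scene start_key_top [ 0.4476 -0.0221  0.0769] 0.49
scene stop_key_top [ 0.4547 -0.0958  0.071 ] 0.42
top centrifuge [ 0.6162 -0.2105 -0.0027] 0.67
top lid_front [ 0.5953 -0.0215  0.2377] 0.82
top stop_key_top [0.5318 0.2701 0.0016] 0.53
top lid_front [ 0.5961 -0.0192  0.2363] 0.66
top start_key_top [ 0.4437 -0.0272  0.0726] 0.44
top lid_front [ 0.5952 -0.0213  0.2384] 0.93
top start_key_top [ 0.4438 -0.025   0.0755] 0.6
[ 0.6421428  -0.01954595  0.03472543  0.56405135]
start_key_top [ 0.4491 -0.0263  0.0754]
stop_key_top [ 0.4515 -0.0942  0.0754]
rocker_near_end [0.435  0.0413 0.0725]
lid_front [ 0.5957 -0.0212  0.2355]
```

View pics/wrist10.png

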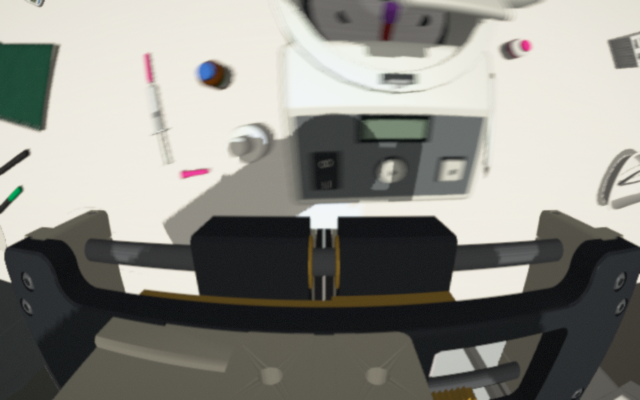

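The wrist picture shows the console clear, with rocker at (325,170), start key at (390,170) and stop key at (453,168). The dropper bottle is to the left at (248,143). Measured positions agree within a few mm, so I'll descend on the rocker's near end.

play_rows(plan=[[-0.4,-0.2,2.6,0,0,0],[0,0,2.6,0,0,0],[0,0,2.6,0,0,0],[0,0,2.6,0,0,0],[0,0,2.6,0,0,0],[0,0,0.6,0,0,0],[0,0,0,0,0,0],[0,0,0,0,0,0]])

```text
clock: 6.23
tool_pos: [0.431, 0.0437, 0.1103]
orientation: [180.0, -0.0, 0.1]
force: [0.2, 0.1, 0.6]
opening: 0.0004
gripper_force: 0.0
```

play_rows(plan=[[0,0,0.4,0,0,0],[0,0,0.4,0,0,0],[0,0,0.3,0,0,0],[0,0,0,0,0,0],[0,0,0,0,0,0]])

```text
clock: 6.65
tool_pos: [0.4305, 0.0436, 0.0987]
orientation: [-180.0, -0.0, 0.0]
force: [0.3, -1.1, -0.1]
opening: 0.0004
gripper_force: 0.0
```

play_rows(plan=[[0,0,0.2,0,0,0],[0,0,0.2,0,0,0],[0,0,0,0,0,0]])

```text
clock: 6.9
tool_pos: [0.4304, 0.0436, 0.0945]
orientation: [-180.0, 0.0, 0.0]
force: [-1.2, 1.1, 3.5]
opening: 0.0004
gripper_force: 1.7
```

play_rows(plan=[[0,0,0.2,0,0,0],[0,0,0.1,0,0,0],[0,0,0,0,0,0]])

```text
clock: 7.15
tool_pos: [0.4302, 0.0434, 0.0913]
orientation: [180.0, 0.0, 0.0]
force: [-1.5, -0.7, 1.8]
opening: 0.0006
gripper_force: 0.7
```

play_rows(plan=[[0,0,0.2,0,0,0],[0,0,0,0,0,0]])

```text
clock: 7.32
tool_pos: [0.4305, 0.0435, 0.0902]
orientation: [180.0, -0.0, 0.1]
force: [-7.0, 0.2, 15.5]
opening: 0.0005
gripper_force: 8.4
```

play_rows(plan=[[0,0,0.1,0,0,0],[0,0,0,0,0,0]])

```text
clock: 7.48
tool_pos: [0.4306, 0.0435, 0.0899]
orientation: [180.0, -0.0, 0.1]
force: [-10.1, -0.3, 23.9]
opening: 0.0005
gripper_force: 12.7
```

play_rows(plan=[[0,0,-1,0,0,0],[0,0,-3,0,0,0],[0,0,-3,0,0,0],[0,0,-3,0,0,0],[0,0,-3,0,0,0],[0,0,-3,0,0,0],[0,0,-3,0,0,0],[0,0,-2,0,0,0],[0,0,0,0,0,0],[0,0,0,0,0,0]])

```text
clock: 8.32
tool_pos: [0.431, 0.0439, 0.2995]
orientation: [-179.9, -0.1, 0.0]
force: [-0.7, -0.0, -1.1]
opening: 0.0005
gripper_force: 0.0
```

```bash
python3 - <<'E'
from look import *
s=save('wrist','w2')
a=cv2.imread('pics/wrist10.png')[110:210,280:500];b=cv2.imread('pics/w2.png')[90:210,270:490]
cv2.imwrite('pics/cmp.png',np.vstack([cv2.resize(a,None,fx=2.7,fy=2.7,interpolation=2),cv2.resize(b,None,fx=2.7,fy=2.7,interpolation=2)]))
E
```

```text
(no output)
```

View pics/cmp.png

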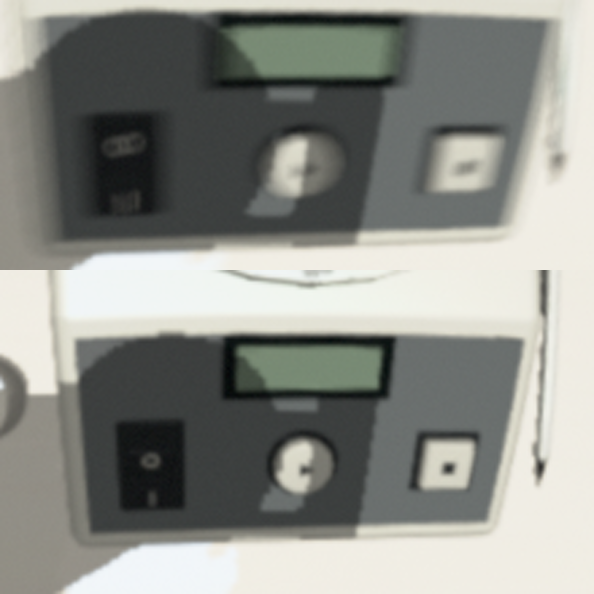

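The rocker's O and I marks now sit differently: O at (150,460), I at (152,498). The force trace, 3.5 N then 1.8 N then a hard stop 5 mm lower, suggests it snapped over. I'll check from the side camera.

```bash
python3 - <<'E'
from look import *
save('scene','s2')
a,b=[cv2.imread(f'pics/{n}.png')[220:270,245:320] for n in ('scene0','s2')]
cv2.imwrite('pics/cmp2.png',cv2.resize(np.hstack([a,b]),None,fx=5,fy=5,interpolation=2))
E
```

```text
(no output)
```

View pics/cmp2.png

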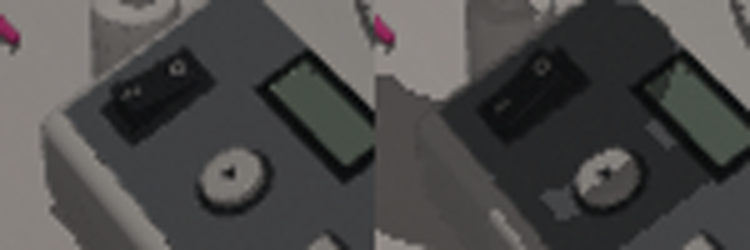

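The near end was raised before (left crop) and the far end is raised now (right crop), so the mains is on. Now I'll move above the lid front.

play_rows(plan=[[2.7,1.1,0,0,0,0],[2.7,1.1,0,0,0,0],[2.7,1.1,0,0,0,0],[2.7,1.1,0,0,0,0],[2.7,1.1,0,0,0,0],[2.7,1.1,0,0,0,0],[0,0,1,0,0,0],[0,0,1,0,0,0],[0,0,0.5,0,0,0],[0,0,0,0,0,0],[0,0,0,0,0,0]])

```text
clock: 9.33
tool_pos: [0.5917, -0.0221, 0.2733]
orientation: [180.0, 0.0, 0.1]
force: [-0.0, -0.1, 0.6]
opening: 0.0006
gripper_force: 0.0
```

play_rows(plan=[[0,0,0.8,0,0,0],[0,0,0.7,0,0,0],[-0.5,0,1.1,0,0,0],[-0.5,0,1.2,0,0,0],[-0.4,0,0.9,0,0,0],[-0.4,0,0.9,0,0,0],[-0.4,0,1.0,0,0,0],[-0.3,0,1.0,0,0,0],[-0.3,0,1.0,0,0,0],[-0.3,0,0.9,0,0,0],[-0.2,0,1.0,0,0,0],[-0.2,0,0.7,0,0,0],[0,0,0,0,0,0]])

```text
clock: 10.42
tool_pos: [0.5564, -0.0224, 0.1597]
orientation: [180.0, 0.1, 0.0]
force: [-0.1, 0.4, -0.2]
opening: 0.0001
gripper_force: 0.2
```

play_rows(plan=[[0,0,0.4,0,0,0],[0,0,0.4,0,0,0],[0,0,0.3,0,0,0],[0,0,0,0,0,0]])

```text
clock: 10.75
tool_pos: [0.5573, -0.0223, 0.1499]
orientation: [-180.0, 0.0, 0.0]
force: [-0.1, 0.5, -0.4]
opening: 0.0005
gripper_force: 0.0
```

play_rows(plan=[[0,0,0.2,0,0,0],[0,0,0.1,0,0,0],[0,0,0,0,0,0]])

```text
clock: 11.0
tool_pos: [0.5577, -0.0223, 0.1476]
orientation: [-180.0, -0.0, 0.0]
force: [0.0, 0.2, 0.4]
opening: 0.0003
gripper_force: 0.0
```

```bash
python3 - <<'E'
from look import *
save('scene','s3')
a=cv2.imread('pics/s3.png')[110:340,230:450]
cv2.imwrite('pics/s3c.png',cv2.resize(a,None,fx=2.5,fy=2.5,interpolation=2))
E
```

```text
(no output)
```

View pics/s3c.png

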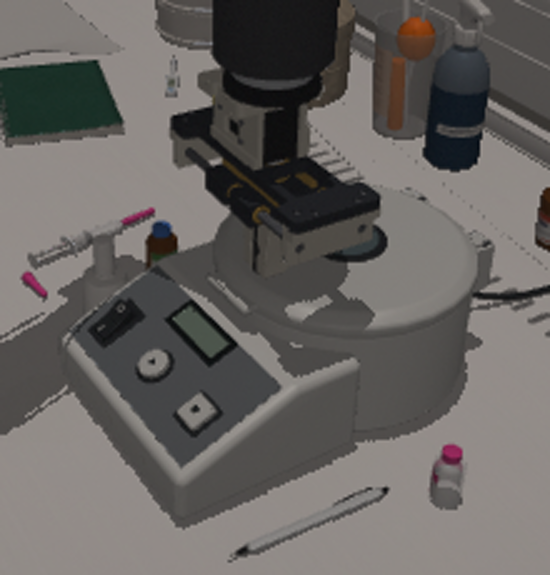

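The lid looks shut, with the fingertips on its front. I'll press on until the force rises to be sure it has caught.

play_rows(plan=[[0,0,0.2,0,0,0],[0,0,0.1,0,0,0],[0,0,0,0,0,0]])

```text
clock: 11.3
tool_pos: [0.5578, -0.0224, 0.1471]
orientation: [180.0, -0.1, 0.1]
force: [-8.8, 2.5, 20.6]
opening: 0.0005
gripper_force: 10.0
```

play_rows(plan=[[0,0,0.1,0,0,0],[0,0,0,0,0,0]])

```text
clock: 11.47
tool_pos: [0.5578, -0.0223, 0.1469]
orientation: [180.0, -0.1, 0.1]
force: [-10.8, 2.2, 26.9]
opening: 0.0004
gripper_force: 13.6
```

play_rows(plan=[[0,0,-1,0,0,0],[0,0,-2,0,0,0],[0,0,-3,0,0,0],[0,0,0,0,0,0],[-2.9,0.1,0,0,0,0],[-2.9,0.1,0,0,0,0],[-2.9,0.1,0,0,0,0],[-2.9,0.1,0,0,0,0],[0,0,0,0,0,0],[0,0,0,0,0,0]])

```text
clock: 12.3
tool_pos: [0.4407, -0.0264, 0.2043]
orientation: [-180.0, -0.1, 0.1]
force: [0.1, -0.8, 0.2]
opening: 0.0004
gripper_force: 0.0
```

```bash
python3 - <<'E'
from look import *
save('scene','s4')
for c in ['scene','wrist']:
  save(c,c+'4')
  for t in ['lid_front','start_key_top']:
    print(c,t,[(np.round(d['position'],4),round(d['score'],2)) for d in spot_point(c,t)[:2]])
a=cv2.imread('pics/s4.png')[170:310,240:450]
cv2.imwrite('pics/s4c.png',cv2.resize(a,None,fx=3,fy=3,interpolation=2))
E
```

```text
scene lid_front [(array([ 0.5524, -0.0229,  0.1274]), 0.73), (array([0.4799, 0.1228, 0.0012]), 0.7)]
scene start_key_top []
wrist lid_front []
wrist start_key_top [(array([ 0.448 , -0.0296,  0.0758]), 0.6)]
```

View pics/s4c.png

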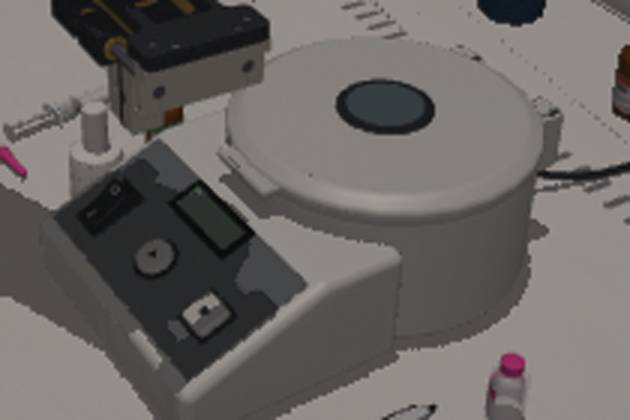

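The lid stays shut on its own: lid_front reads z 0.127. Now the start key.

play_rows(plan=[[0,0,2.5,0,0,0],[0,0,2.5,0,0,0],[0,0,2.5,0,0,0],[0,0,1.7,0,0,0],[0,0,0.8,0,0,0],[0,0,0.4,0,0,0],[0,0,0,0,0,0],[0,0,0,0,0,0]])

```text
clock: 13.32
tool_pos: [0.4421, -0.0263, 0.1002]
orientation: [-180.0, -0.0, 0.0]
force: [1.0, 0.4, -0.6]
opening: -0.0001
gripper_force: 0.0
```

play_rows(plan=[[0,0,0.2,0,0,0],[0,0,0.2,0,0,0],[0,0,0.2,0,0,0],[0,0,0,0,0,0]])

```text
clock: 13.65
tool_pos: [0.442, -0.0262, 0.0939]
orientation: [-180.0, -0.1, 0.0]
force: [-0.0, 0.2, 2.5]
opening: 0.0005
gripper_force: 0.9
```

Contact at about 2.5 N, so I'll press through the travel.

play_rows(plan=[[0,0,0.2,0,0,0],[0,0,0.2,0,0,0],[0,0,0,0,0,0]])

```text
clock: 13.9
tool_pos: [0.4421, -0.0262, 0.0897]
orientation: [-180.0, -0.1, 0.0]
force: [1.8, 0.2, 3.8]
opening: 0.0004
gripper_force: 1.8
```

play_rows(plan=[[0,0,0.2,0,0,0],[0,0,0,0,0,0],[0,0,0,0,0,0]])

```text
clock: 14.15
tool_pos: [0.4426, -0.0262, 0.0888]
orientation: [-180.0, -0.1, 0.1]
force: [-1.8, 1.3, 15.4]
opening: 0.0002
gripper_force: 7.7
```

play_rows(plan=[[0,0,0.1,0,0,0],[0,0,0,0,0,0],[0,0,-0.5,0,0,0],[0,0,-1,0,0,0],[0,0,-2.5,0,0,0],[0,0,-3,0,0,0],[0,0,-3,0,0,0],[0,0,-3,0,0,0],[0,0,0,0,0,0],[0,0,0,0,0,0]])

```text
clock: 14.98
tool_pos: [0.4418, -0.0261, 0.2178]
orientation: [-179.9, -0.1, 0.0]
force: [-0.6, 0.3, -0.9]
opening: 0.0008
gripper_force: 0.0
```

```bash
python3 - <<'E'
from look import *
save('scene','s5')
for n in ['lid_front','start_key_top','drops','vial_brown','vial_pink']: print(n,[(np.round(d['position'],4),round(d['score'],2)) for d in spot_point('scene',n)[:1]])
a=cv2.imread('pics/s5.png')[170:310,240:450]
cv2.imwrite('pics/s5c.png',cv2.resize(a,None,fx=3,fy=3,interpolation=2))
E
```

```text
lid_front [(array([ 0.55  , -0.0236,  0.1316]), 0.84)]
start_key_top [(array([ 0.4467, -0.0255,  0.0789]), 0.64)]
drops [(array([ 4.802e-01,  1.245e-01, -4.000e-04]), 0.86)]
vial_brown [(array([5.627e-01, 1.701e-01, 3.000e-04]), 0.68)]
vial_pink [(array([ 0.6157, -0.2119, -0.0052]), 0.84)]
```

View pics/s5c.png

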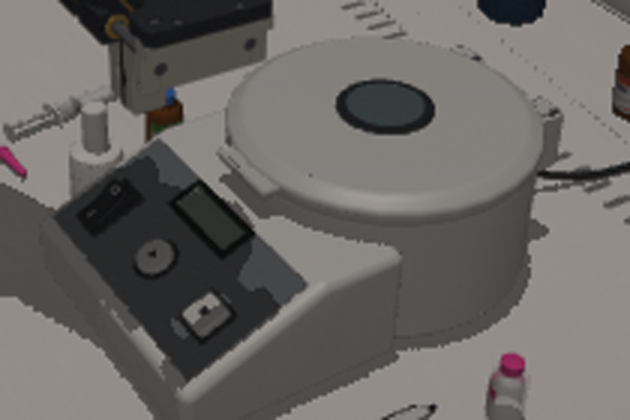

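The lid is shut, the rocker is on, the keys are up, the loose things I rechecked have not moved, and the arm is clear.

```bash
python3 -c "
from plant import close_job
print(close_job())"
```

```text
the job is handed in; nothing more can be done
None
```

I switched the mains rocker on, pushed the lid down until its catch held, pressed the start key fully in and let it spring back, then handed the job in; no verdict came back, but the last picture shows the lid shut, the rocker on, both keys up and the vials and dropper bottle in place.

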